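# Turn the backwards insert of the bamboo grooming caddy

### The job

The bamboo insert is sitting the wrong way round in the open grooming caddy. Lift it right out by its handle board, give it half a turn and lower it gently back, fully home, so that the end with the three comb slots lies at the caddy's notched end; do not drop it in. Leave the closed sliding-lid box and the treat pot where they are.

Things in the scene. Friction and masses are not known exactly. Their poses are not given: they have to be found in the camera images.
- notch (a point): Open bamboo caddy fixed to the slab: 176 x 126 x 50 mm, walls 8, floor 6; cavity 160 x 110, 44 mm deep. One short end wall has a notch 70 mm wide, cut down to 26 mm above the slab. Point: middle of that wall's inner face, at inner floor level (6 mm up). x points level out through the notch, z up; the cavity's middle is 80 mm along -x.
- insert_center (a point): Loose bamboo insert, 0.3 kg, 154 x 104 mm, 3 mm clear all round, its underside on the caddy floor. A 12 mm thick handle board, 60 mm wide, stands across its middle, top 90 mm above the underside; other walls to 40 mm. One end has three slots, the other one open well. Point: inside the board, 45 mm above the underside. x points to the slotted end (through the board's 12 mm), y along the board.
- lidbox: Bystander: a closed sliding-lid bamboo box 180 x 100 x 62 mm with a round thumb mark on the lid, no handle; origin at the centre of its underside.
- pot: Bystander: a round white ceramic treat pot with a knobbed cover, 104 mm across, 107 mm high; origin at the centre of its underside.
Things that resemble listed ones, but are neither listed nor needed, are in the scene too. Leave any black look-alike of the part that bears notch alone. Leave any green or red look-alike of the part that bears insert_center alone.

How it is judged:
By the outcome, as a careful person would: the job done as asked, in the order asked, and still so for the second after the job is handed in, with the robot touching nothing.
It also fails if it takes over 38 s, if anything falls off the work surface, if the arm or the gripper's body presses on something with over 40 N, if the wrist force passes 120 N, or if a joint passes its speed limit or range.

### The arm

A 6-joint arm with a two-finger parallel gripper is mounted at the origin on the work surface. World frame = base frame: x ahead of the robot, y to its left, z up, the work surface at z = 0. Lengths are in m, angles in rad, forces in N, time in s.
With the tool pointing down it reaches from about 0.275 to 0.875 m from the base axis. Payload 12.5 kg.
Tool frame: the origin (TCP) lies midway between the tips of the shut fingers; the grasp point (between the pads) lies 19 mm behind it; z points along the fingers, y is the direction in which the jaws open and shut (so a half turn about z gives the same grasp; the last joint's range is limited). The gripper opens to 85 mm and grips with 20 to 120 N. Pads are 22 mm wide; open, the fingers measure 114 mm over their backs; the gripper's body (76 mm by 85 mm) begins 54 mm behind the grasp point. The pads swing forward as they close: fully open they stand 13 mm farther back than shut.
Start: joints at [-1.384, 0.351, 1.652, -0, 1.139, -0.085], TCP at [0.148, -0.53, 0.231] pointing down, gripper open.
Joint ranges: [-2.75, 2.75], [-0.79, 2.1], [0.01, 2.65], [-1.57, 4.71], [0.07, 3.14], [-2.87, 2.87]. Speed limits (rad/s): [2.22, 2.22, 2.79, 3.14, 3.14, 3.14].

### API

Orientations are given as a unit quaternion [x, y, z, w].
In Python, from bench import get_state, capture, finish_job, look_for, trace gives the robot as it stands.
- The arm moves only by the tool jog_arm, never from a script. Its argument "motion" is a list of rows, each a list of 3 entries, a list of its own where there are three numbers: the shift along the world's x, y, z in m, then the turn about the world's z in degrees, then the gripper's target within -1 to 1 (shut at 1, half-way at 0, fully open at -1). A call has 1 to 10 rows; each row is the pose to reach, as a shift and turn from the pose commanded when the call began; what a row does not reach only later rows make up. A row lasts 1/12 s, in which the tool goes at most 41.7 mm and 7.16 degrees, less where a joint would pass 70% of its speed; a pose out of reach is approached as far as the arm can. A call with a gripper value outside its range is refused whole. The fingers move at their own pace and stop on an object; the grip force is fixed at half the most. Time passes only in rows, so rows that repeat a pose let the fingers close. It gives the time, the measured TCP pose, the force and the opening at its end, in the units of the state.
- get_state(): the state, without advancing time (a new reading comes with each control period).
- capture(name): name is "scene" or "side" or "wrist"; returns a dict with "color" (420x560x3 uint8, blue, green, red), "fx", "fy", "cx", "cy" (pixels), "R" (3x3) and "t" (3): a world point X has camera coordinates R X + t. Camera axes: x right, y down, z forward; pixel columns grow to the right and rows downward; lengths in m; the calibration is good to about 2 mm. A picture is of the moment at which its call begins. There is no depth.
- finish_job(): hands the job in, once; it reports no verdict.
Trained networks look in a picture, given as the dict that the camera call returned (one of the last four; its "shot" number tells which), for a name from the list of things; names that differ only in an ending like _2 or _b are one class to them, and where a whole thing is asked for, a point or a joint stands for the part that bears it (a point fixed in the world has none). Each returns a list of dicts, best first, with "score" (0 to 1); they miss things now and then, are a little off and sometimes report something else, mostly with a low value. They report only what shows in the picture. A call takes as long as a camera call. They do not tell look-alikes from the thing itself.
- look_for(query, picture): "centre" ([row, column] as shares, 0 to 1, of the picture: columns of its width, rows of its height, amid what is visible of it).
- trace(query, picture): "pixels" (420x560 bool, what is visible of it) and "centre" ([row, column] as shares, 0 to 1, of the picture: columns of its width, rows of its height, amid what is visible of it).
The state is a dict: "time_s": time; "joint_positions": joint angles; "qd": joint speeds; "joint_efforts": joint torques, N m; "tcp_pos": TCP position; "tool_rot": TCP orientation; "contact_force": force on the tool from outside, world axes, zero at the start; "moment": the same for the moment, N m; "gripper_width": opening from 0.0 (shut) to 1.0 (fully open).
Only numpy, scipy, OpenCV 4.12 (cv2) and the standard library are available. Lean on these libraries where they do the work, as an engineer would, in place of code of your own. Each camera call takes 0.05 s, during which the arm holds its last target. There are 200 camera calls.

## Working session

There is one attempt and no reset: what is moved stays moved. The work goes in short steps, Python scripts to look and compute and a tool call to move; the robot and the scene stay as the last step left them, time stands still between calls to the robot, and variables do not carry over. Pictures are saved under pics/ and viewed, about 8 in all and at most 12, crops included, and the job is handed in when it is done.

Besides the shell and the picture viewer there is one more tool, called after "Call:" as a command line: name --argument value ..., lists and objects as JSON in quotes. jog_arm: Moves the arm, as the interface text tells. Its arguments: {"type":"object","properties":{"motion":{"type":"array"}},"required":["motion"]}

```bash
mkdir -p pics; python3 - <<'E'
from bench import *
import cv2, numpy as np
s=get_state(); print({k:np.round(v,3) for k,v in s.items()})
ims=[]
for n in ("scene","side"):
    p=capture(n); ims.append(p["color"]); print(n,p["shot"],np.round(p["R"],3).tolist(),np.round(p["t"],3),p["fx"],p["cx"],p["cy"])
    for q in ("notch","insert_center","lidbox","pot"):
        for d in look_for(q,p): print(n,q,round(d["score"],2),np.round(np.array(d["centre"])*[420,560]))
    cv2.imwrite(f"pics/{n}0.png",cv2.resize(p["color"],(800,600)))
E
```

```text
{'time_s': np.float64(0.0), 'joint_positions': array([-1.384,  0.351,  1.652,  0.   ,  1.139, -0.085]), 'qd': array([ 0.   , -0.001, -0.002,  0.001, -0.   ,  0.001]), 'joint_efforts': array([ 1.0000e-03, -5.0611e+01, -2.9141e+01, -0.0000e+00,  4.0000e-03,
       -0.0000e+00]), 'tcp_pos': array([ 0.148, -0.529,  0.231]), 'tool_rot': array([ 0.991,  0.135, -0.   , -0.001]), 'contact_force': array([-0.447,  1.024,  0.768]), 'moment': array([-0.011, -0.013,  0.003]), 'gripper_width': np.float64(1.005)}
scene 1 [[-0.401, 0.916, -0.015], [0.652, 0.274, -0.707], [-0.644, -0.294, -0.707]] [ 0.239 -0.32   1.743] 530.6724166320947 282.38607750130313 209.36006073106304
scene notch 0.82 [237. 310.]
scene notch 0.64 [177. 369.]
scene notch 0.63 [300. 279.]
scene insert_center 0.88 [222. 315.]
scene insert_center 0.85 [237. 213.]
scene insert_center 0.67 [171. 251.]
scene lidbox 0.77 [307. 416.]
scene pot 0.93 [208. 447.]
side 2 [[-0.997, -0.076, -0.011], [-0.05, 0.752, -0.657], [0.058, -0.655, -0.754]] [0.557 0.072 1.401] 471.25903058545566 274.0502283950462 208.33217957692628
side notch 0.98 [262. 353.]
side notch 0.94 [245. 291.]
side notch 0.74 [236. 193.]
side insert_center 0.77 [177. 321.]
side insert_center 0.72 [231. 270.]
side insert_center 0.65 [182. 241.]
side lidbox 0.66 [324. 207.]
side pot 0.93 [330. 332.]
```

View pics/scene0.png

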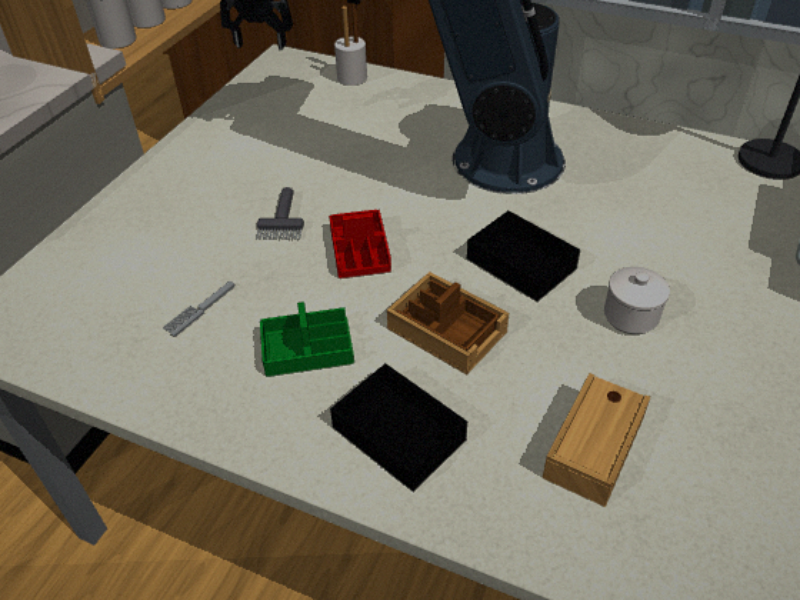

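View pics/side0.png

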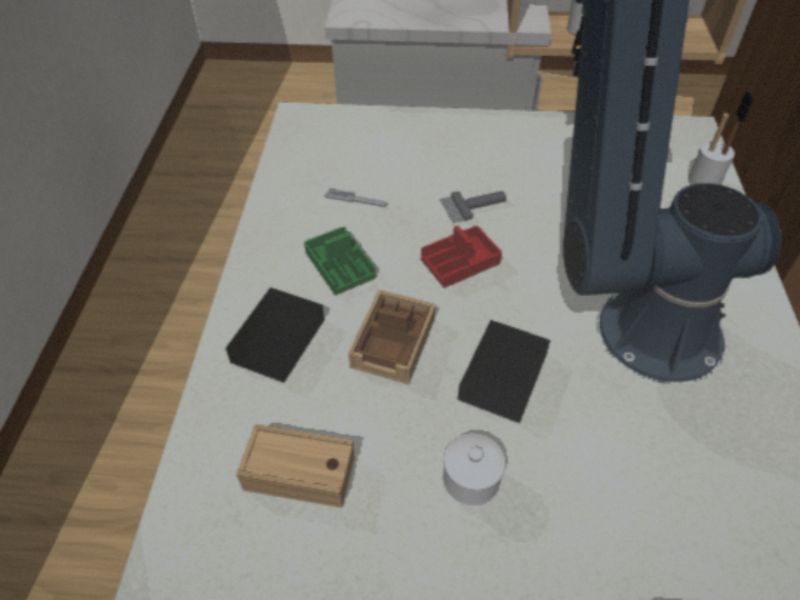

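The scene view (800×600 px) shows three insert-like things: the bamboo one in the open caddy at (447,320), a green one at (306,340) and a red one at (360,243). There are also black caddy look-alikes at (523,255) and (399,427). The bamboo pair fits the description, with its notch at the lower right (485,342) and its slots at the far upper-left end. Next I'll fit its pose from both views.

```bash
cat > h.py <<'E'
from bench import *
import cv2, numpy as np
from scipy.optimize import minimize
def proj(p,X):
    c=np.asarray(X,float)@np.array(p["R"]).T+np.array(p["t"])
    return np.c_[p["fx"]*c[:,0]/c[:,2]+p["cx"],p["fy"]*c[:,1]/c[:,2]+p["cy"]]
def place(pose,L):
    x,y,a=pose; c,s=np.cos(a),np.sin(a); L=np.asarray(L,float)
    return np.c_[x+c*L[:,0]-s*L[:,1],y+s*L[:,0]+c*L[:,1],L[:,2]]
def ray(p,uv,z):
    R=np.array(p["R"]);o=-R.T@np.array(p["t"]);d=R.T@np.array([(uv[0]-p["cx"])/p["fx"],(uv[1]-p["cy"])/p["fy"],1])
    return o+d*(z-o[2])/d[2]
box=lambda l,w,z0,z1:np.array([[sx*l/2,sy*w/2,z] for sx in(-1,1) for sy in(-1,1) for z in(z0,z1)])
CAD=box(.176,.126,0,.05); BOARD=box(.012,.060,.046,.096)
def hull(m,uv): cv2.fillConvexPoly(m,cv2.convexHull(np.round(uv*16).astype(np.int32)),1,cv2.LINE_8,4)
E
python3 - <<'E'
from h import *
V=[]
for n,c in (("scene",(313,224)),("side",(274,235))):
    p=capture(n); m=np.zeros((420,560),bool)
    for q in("notch","insert_center"):
        ds=trace(q,p); d=min(ds,key=lambda d:np.hypot(*(np.array(d["centre"])*[420,560]-c[::-1])))
        print(n,q,np.round(np.array(d["centre"])*[420,560]),d["pixels"].sum()); m|=d["pixels"]
    V.append((p,m)); print(ray(p,c,.03))
def cost(x):
    e=0
    for p,m in V:
        z=np.zeros((420,560),np.uint8)
        hull(z,proj(p,place(x,CAD)));hull(z,proj(p,place(x,BOARD)));e+=((z>0)!=m).sum()/m.sum()
    return e
g=ray(V[0][0],(313,224),.03); best=None
for a in np.arange(0,180,15):
    r=minimize(cost,[g[0],g[1],np.radians(a)],method="Nelder-Mead",options=dict(initial_simplex=np.array([g[0],g[1],np.radians(a)])+np.array([[0,0,0],[.02,0,0],[0,.02,0],[0,0,.2]])))
    if best is None or r.fun<best.fun: best=r
print(best.x,np.degrees(best.x[2]),best.fun)
for p,m in V: print(proj(p,place(best.x,[[.08,0,.03],[-.08,0,.03]])))
E
```

```text
scene notch [235. 307.] 1836
scene insert_center [222. 314.] 1868
[0.55265737 0.06666373 0.03      ]
side notch [243. 291.] 1222
side insert_center [233. 272.] 1603
[0.55298998 0.07014532 0.03      ]
[0.54934467 0.06441482 1.30413286] 74.72130884357372 0.0620276861775213
[[338.62362763 237.33773962]
 [288.03251701 209.17536544]]
[[265.84363266 254.81711258]
 [284.29626069 213.68355663]]
```

Call:
jog_arm --motion '[[[0.4, 0.593, 0.04], -31, -1], [[0.4, 0.593, 0.04], -31, -1], [[0.4, 0.593, 0.04], -31, -1], [[0.4, 0.593, 0.04], -31, -1], [[0.4, 0.593, 0.04], -31, -1], [[0.4, 0.593, 0.04], -31, -1], [[0.4, 0.593, 0.04], -31, -1], [[0.4, 0.593, 0.04], -31, -1], [[0.4, 0.593, 0.04], -31, -1], [[0.4, 0.593, 0.04], -31, -1]]'

```text
time_s: 1.63
tcp_pos: [0.3776, -0.1885, 0.2547]
tool_rot: [0.991, -0.134, 0.0, 0.0]
contact_force: [-0.2, -0.9, 0.1]
gripper_width: 1.002
```

Call:
jog_arm --motion '[[[0.171, 0.252, 0.015], 0, -1], [[0.171, 0.252, 0.015], 0, -1], [[0.171, 0.252, 0.015], 0, -1], [[0.171, 0.252, 0.015], 0, -1], [[0.171, 0.252, 0.015], 0, -1], [[0.171, 0.252, 0.015], 0, -1], [[0.171, 0.252, 0.015], 0, -1], [[0.171, 0.252, 0.015], 0, -1], [[0.171, 0.252, 0.015], 0, -1], [[0.171, 0.252, 0.015], 0, -1]]'

```text
time_s: 2.47
tcp_pos: [0.5476, 0.0618, 0.2688]
tool_rot: [0.991, -0.134, -0.0, 0.0]
contact_force: [-0.7, 0.1, 0.1]
gripper_width: 1.001
```

```bash
python3 - <<'E'
from h import *
p=capture("wrist"); print(p["R"],p["t"],p["fx"])
s=get_state();print(s["tcp_pos"],s["tool_rot"],s["time_s"])
im=p["color"].copy()
x=(.5493,.0644,1.304)
for L,c in((box(.16,.11,.05,.05),(255,0,0)),(box(.176,.126,.05,.05),(0,0,255)),(box(.012,.06,.096,.096),(0,255,0))):
    cv2.polylines(im,[cv2.convexHull(np.round(proj(p,place(x,L))).astype(np.int32))],1,c,1)
cv2.imwrite("pics/w1.png",cv2.resize(im,(800,600),interpolation=cv2.INTER_CUBIC))
np.save("w1.npy",p,allow_pickle=True)
E
```

```text
[[-0.26523517 -0.96418316  0.00106475]
 [-0.9288757   0.2558183   0.26785617]
 [-0.25853479  0.07005586 -0.96345832]] [0.20400321 0.44791126 0.55130191] 346.4238362223914
[0.54735357 0.06111724 0.26895834] [ 9.90957057e-01 -1.34178808e-01 -3.47312880e-04  1.95240562e-04] 2.5167
```

View pics/w1.png

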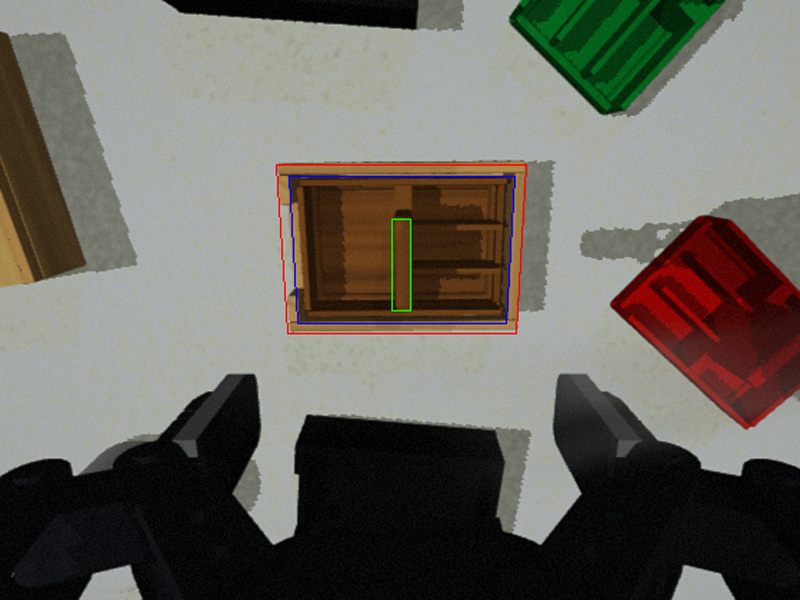

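```bash
python3 - <<'E'
from h import *
p=np.load("w1.npy",allow_pickle=True).item()
x=(.5493,.0644,1.304); k=4; x0,y0=183,105
im=cv2.resize(p["color"][y0:y0+140,x0:x0+200],None,fx=k,fy=k,interpolation=cv2.INTER_CUBIC)
im=cv2.convertScaleAbs(im,alpha=1.6)
for L,c in((box(.16,.11,.05,.05),(255,0,0)),(box(.176,.126,.05,.05),(0,0,255)),(box(.012,.06,.096,.096),(0,255,0)),(box(.154,.104,.046,.046),(255,255,0))):
    q=(proj(p,place(x,L))-[x0,y0]+.5)*k
    cv2.polylines(im,[cv2.convexHull(np.round(q).astype(np.int32))],1,c,1)
cv2.imwrite("pics/w1c.png",im)
E
```

```text
(no output)
```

View pics/w1c.png

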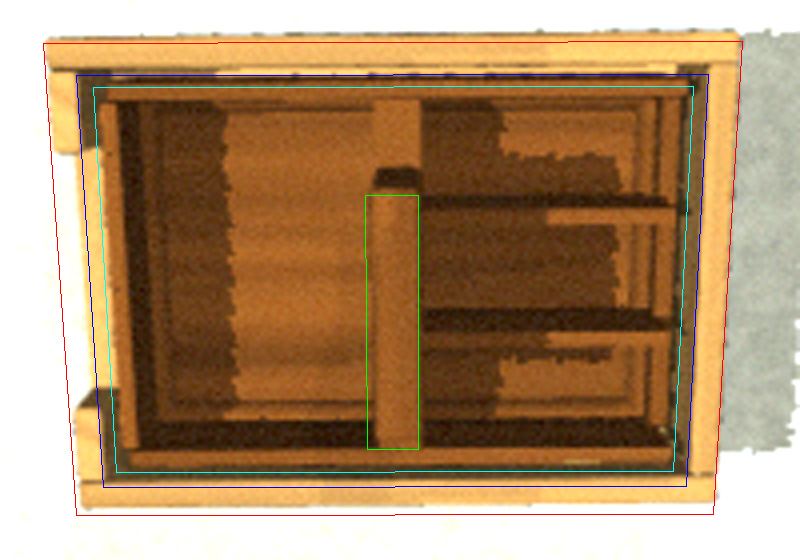

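The crop (800×560 px) confirms the target. It is the bamboo caddy, with its notch at the left end (70,280), and the insert's slots at the right end (600,260), away from the notch. The board runs from (397,187) to (397,448), about 1.5 mm from my fit, so I'll descend and grip it.

Call:
jog_arm --motion '[[[0.003, 0.002, -0.03], 0, -1], [[0.003, 0.002, -0.06], 0, -1], [[0.003, 0.002, -0.09], 0, -1], [[0.003, 0.002, -0.12], 0, -1], [[0.003, 0.002, -0.15], 0, -1], [[0.003, 0.002, -0.175], 0, -1], [[0.003, 0.002, -0.195], 0, -1], [[0.003, 0.002, -0.208], 0, -1], [[0.003, 0.002, -0.208], 0, -1], [[0.003, 0.002, -0.208], 0, -1]]'

```text
time_s: 3.35
tcp_pos: [0.5504, 0.0626, 0.0614]
tool_rot: [0.991, -0.135, -0.0, 0.0]
contact_force: [0.4, -0.4, 0.4]
gripper_width: 0.998
```

```bash
python3 - <<'E'
from h import *
s=get_state();print(s["tcp_pos"],s["tool_rot"],s["contact_force"])
a=capture("wrist");b=capture("scene")["color"][150:290,210:400]
im=np.vstack([cv2.resize(a["color"],(560,420))]); b=cv2.resize(b,(240,177))
o=np.zeros((420,800,3),np.uint8);o[:,:560]=im;o[:177,560:]=b
q=proj(a,[[s["tcp_pos"][0],s["tcp_pos"][1],.096]])[0];print(q)
cv2.imwrite("pics/w2.png",o)
E
```

```text
[0.55041919 0.06256993 0.06143085] [ 9.90855608e-01 -1.34925853e-01 -4.09247563e-04  1.06591934e-04] [ 0.39665279 -0.43154859  0.3600705 ]
[282.81017466 310.84940848]
```

View pics/w2.png

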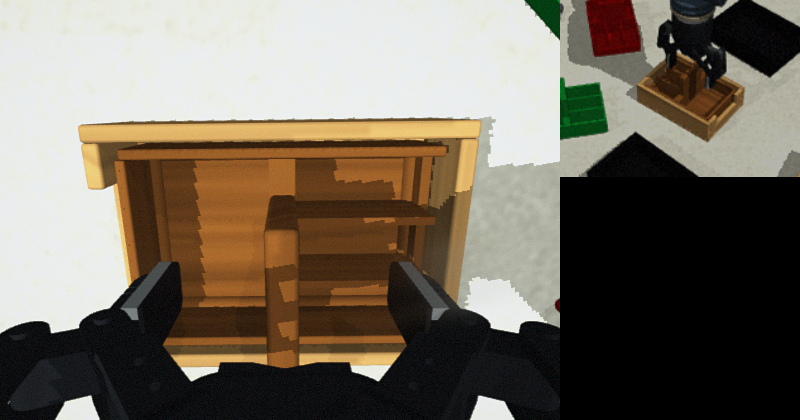

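```bash
python3 - <<'E'
from h import *
a=capture("wrist"); t=get_state()["tcp_pos"]
c,s=np.cos(1.304),np.sin(1.304)
f=lambda uv,z:(lambda d:np.round([1e3*(c*d[0]+s*d[1]),1e3*(-s*d[0]+c*d[1])],1))(ray(a,uv,z)-t)
for n,uv,z in(("farL",(80,124),.05),("farR",(480,120),.05),("ins farL",(118,150),.046),("ins farR",(447,146),.046),("board far L",(265,228),.096),("board far R",(298,228),.096),("board near",(282,367),.096)): print(n,f(uv,z))
E
```

```text
farL [ 87.8 -62.6]
farR [-85.8 -63.6]
ins farL [ 74.6 -50.9]
ins farR [-74.7 -52.1]
board far L [  5.5 -30.2]
board far R [ -5.4 -30.2]
board near [ 0.2 24.5]
```

Everything agrees: relative to the TCP, the caddy is at about (+1, 0) mm, the insert at about (0, +0.5) mm and the board is centred. I'll grip it now.

Call:
jog_arm --motion '[[[0, 0, 0], 0, 1], [[0, 0, 0], 0, 1], [[0, 0, 0], 0, 1], [[0, 0, 0], 0, 1], [[0, 0, 0], 0, 1], [[0, 0, 0], 0, 1], [[0, 0, 0], 0, 1], [[0, 0, 0], 0, 1], [[0, 0, 0], 0, 1], [[0, 0, 0], 0, 1]]'

```text
time_s: 4.33
tcp_pos: [0.5509, 0.0637, 0.0614]
tool_rot: [0.991, -0.134, 0.0, -0.0]
contact_force: [-0.9, 0.8, 3.5]
gripper_width: 0.133
```

Call:
jog_arm --motion '[[[0, 0, 0.005], 0, 1], [[0, 0, 0.01], 0, 1], [[0, 0, 0.02], 0, 1], [[0, 0, 0.035], 0, 1], [[0, 0, 0.05], 0, 1], [[0, 0, 0.07], 0, 1], [[0, 0, 0.09], 0, 1], [[0, 0, 0.11], 0, 1], [[0, 0, 0.125], 0, 1], [[0, 0, 0.13], 0, 1]]'

```text
time_s: 5.17
tcp_pos: [0.5517, 0.0637, 0.1942]
tool_rot: [0.991, -0.134, 0.002, -0.0]
contact_force: [0.0, -0.1, -1.6]
gripper_width: 0.131
```

Call:
jog_arm --motion '[[[0, 0, 0], 6, 1], [[0, 0, 0], 12, 1], [[0, 0, 0], 18, 1], [[0, 0, 0], 24, 1], [[0, 0, 0], 30, 1], [[0, 0, 0], 36, 1], [[0, 0, 0], 42, 1], [[0, 0, 0], 48, 1], [[0, 0, 0], 54, 1], [[0, 0, 0], 60, 1]]'

```text
time_s: 6.0
tcp_pos: [0.5504, 0.0637, 0.1909]
tool_rot: [0.924, 0.382, -0.0, -0.0]
contact_force: [0.6, 0.2, -2.3]
gripper_width: 0.131
```

Call:
jog_arm --motion '[[[0, 0, 0], 6, 1], [[0, 0, 0], 12, 1], [[0, 0, 0], 18, 1], [[0, 0, 0], 24, 1], [[0, 0, 0], 30, 1], [[0, 0, 0], 36, 1], [[0, 0, 0], 42, 1], [[0, 0, 0], 48, 1], [[0, 0, 0], 54, 1], [[0, 0, 0], 60, 1]]'

```text
time_s: 6.83
tcp_pos: [0.5505, 0.0637, 0.1909]
tool_rot: [0.61, 0.793, -0.0, -0.0]
contact_force: [-0.3, 0.5, -3.0]
gripper_width: 0.13
```

Call:
jog_arm --motion '[[[0, 0, 0], 6, 1], [[0, 0, 0], 12, 1], [[0, 0, 0], 18, 1], [[0, 0, 0], 24, 1], [[0, 0, 0], 30, 1], [[0, 0, 0], 36, 1], [[0, 0, 0], 42, 1], [[0, 0, 0], 48, 1], [[0, 0, 0], 54, 1], [[0, 0, 0], 60, 1]]'

```text
time_s: 7.67
tcp_pos: [0.5505, 0.0637, 0.1909]
tool_rot: [0.132, 0.991, -0.0, -0.0]
contact_force: [0.4, 0.0, -2.6]
gripper_width: 0.135
```

Call:
jog_arm --motion '[[[0, 0, -0.01], 0, 1], [[0, 0, -0.02], 0, 1], [[0, 0, -0.03], 0, 1], [[0, 0, -0.03], 0, 1]]'

```text
time_s: 8.0
tcp_pos: [0.5494, 0.0636, 0.1583]
tool_rot: [0.135, 0.991, -0.0, -0.002]
contact_force: [-0.7, 0.6, -3.6]
gripper_width: 0.137
```

```bash
python3 - <<'E'
from h import *
s=get_state();print(s["tcp_pos"],s["tool_rot"],s["contact_force"],s["moment"],s["time_s"],s["gripper_width"])
a=capture("wrist");b=capture("scene");np.save("w3.npy",[a,b],allow_pickle=True)
o=np.zeros((590,800,3),np.uint8)
o[:,:]=cv2.convertScaleAbs(cv2.resize(a["color"],(800,590),interpolation=cv2.INTER_CUBIC),alpha=1.2)
o[390:,:260]=cv2.resize(b["color"][140:280,220:402],(260,200),interpolation=cv2.INTER_CUBIC)
cv2.imwrite("pics/w3.png",o)
E
```

```text
[0.54941924 0.06359395 0.15831914] [ 1.35435585e-01  9.90783739e-01 -3.62874775e-04 -2.15712835e-03] [-0.70323432  0.62759274 -3.58345341] [ 0.06320264 -0.01155776 -0.03162128] 8.0 0.13707616616275659
```

View pics/w3.png

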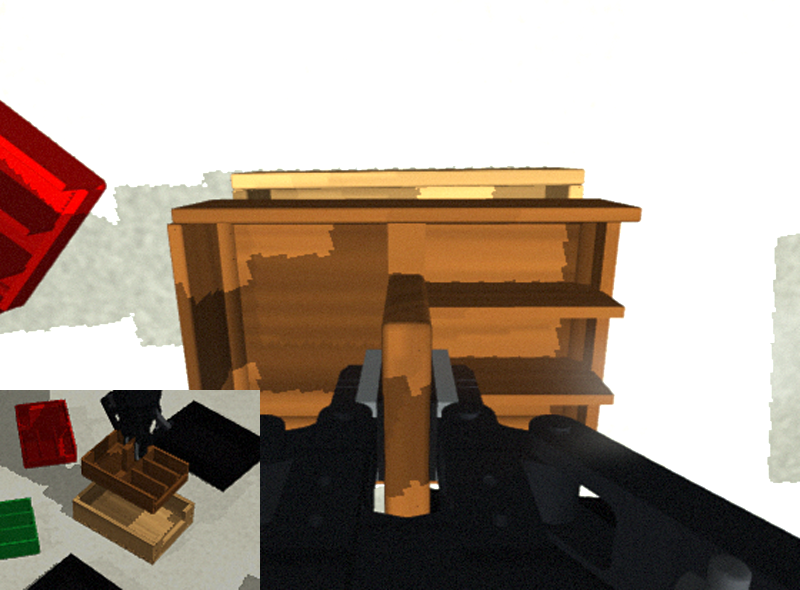

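The picture shows the insert held level, with its slots now pointing right in the image, towards the notch; the inset agrees. The caddy's far rim corners are at (232,172) and (583,168), and the insert's are at (172,208) and (640,208).

```bash
python3 - <<'E'
from h import *
a,b=np.load("w3.npy",allow_pickle=True); t=np.array([.5494,.0636,.1583])
c,s=np.cos(1.304),np.sin(1.304)
k=np.array([.7,420/590])
f=lambda uv,z:(lambda d:np.round([1e3*(c*d[0]+s*d[1]),1e3*(-s*d[0]+c*d[1])],1))(ray(a,np.array(uv)*k,z)-t)
for n,uv,z in(("cad farL",(232,172),.05),("cad farR",(583,168),.05),("ins L",(172,208),.1429),("ins R",(640,208),.1429),("board L",(386,323),.1929),("board R",(432,323),.1929)): print(n,f(uv,z))
# caddy yaw/edges by refit of far rim edge
E
```

```text
cad farL [-86.4  61.2]
cad farR [86.2 62.2]
ins L [-74.5  52.3]
ins R [73.4 51.6]
board L [-5.1 30.2]
board R [ 5.5 30.1]
```

Call:
jog_arm --motion '[[[0, 0, -0.015], 0.3, 1], [[0, 0, -0.03], 0.3, 1], [[0, 0, -0.04], 0.3, 1], [[0, 0, -0.047], 0.3, 1], [[0, 0, -0.05], 0.3, 1], [[0, 0, -0.05], 0.3, 1], [[0, 0, -0.05], 0.3, 1]]'

```text
time_s: 8.68
tcp_pos: [0.5512, 0.0637, 0.1117]
tool_rot: [0.132, 0.991, 0.0, 0.0]
contact_force: [0.0, 0.4, -3.3]
gripper_width: 0.134
```

```bash
python3 - <<'E'
from h import *
s=get_state();print(s["tcp_pos"],s["tool_rot"],s["contact_force"])
a=capture("wrist");b=capture("scene");d=capture("side");np.save("w4.npy",[a,b,d],allow_pickle=True)
o=np.zeros((600,800,3),np.uint8)
o[:340]=cv2.convertScaleAbs(cv2.resize(a["color"][60:230,80:480],(800,340),interpolation=cv2.INTER_CUBIC),alpha=1.2)
o[340:,:400]=cv2.resize(b["color"][170:274,240:400],(400,260),interpolation=cv2.INTER_CUBIC)
o[340:,400:]=cv2.resize(d["color"][180:284,200:360],(400,260),interpolation=cv2.INTER_CUBIC)
cv2.imwrite("pics/w4.png",o)
E
```

```text
[0.55118062 0.06371265 0.11168205] [1.31682889e-01 9.91291836e-01 4.92229699e-05 3.31711448e-04] [ 0.0081808   0.39439709 -3.28042534]
```

View pics/w4.png

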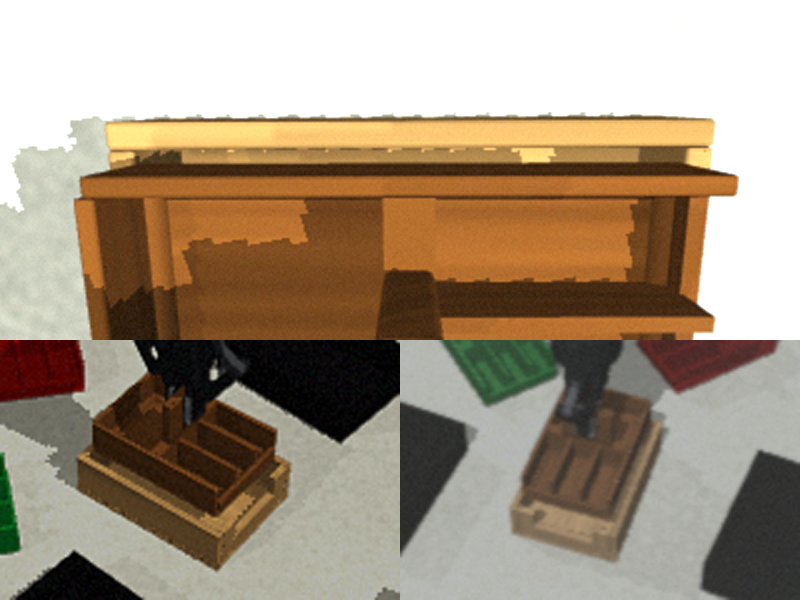

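```bash
python3 - <<'E'
from h import *
a,b,d=np.load("w4.npy",allow_pickle=True); t=np.array([.5512,.0637,.1117])
c,s=np.cos(1.304),np.sin(1.304)
f=lambda uv,z:(lambda d:np.round([1e3*(c*d[0]+s*d[1]),1e3*(-s*d[0]+c*d[1])],1))(ray(a,np.array(uv)/2+[80,60],z)-t)
for n,uv,z in(("cad farL",(107,123),.05),("cad farR",(714,119),.05),("cad inner L",(107,150),.05),("cad inner R",(714,148),.05),("ins L",(81,177),.0963),("ins R",(737,177),.0963),("board L",(377,340),.1463),("board R",(442,340),.1463)): print(n,f(uv,z))
E
```

```text
cad farL [-87.1  62.1]
cad farR [86.2 63.5]
cad inner L [-87.9  54.5]
cad inner R [87.2 55.4]
ins L [-74.7  51.6]
ins R [73.1 51.9]
board L [-6.  30.4]
board R [ 4.7 30.4]
```

The insert and caddy centres agree within 0.5 mm and 0.3° of yaw. I'll lower it slowly.

Call:
jog_arm --motion '[[[0, 0, -0.003], 0.2, 1], [[0, 0, -0.006], 0.2, 1], [[0, 0, -0.009], 0.2, 1], [[0, 0, -0.012], 0.2, 1], [[0, 0, -0.015], 0.2, 1], [[0, 0, -0.018], 0.2, 1], [[0, 0, -0.02], 0.2, 1], [[0, 0, -0.02], 0.2, 1]]'

```text
time_s: 9.5
tcp_pos: [0.5506, 0.0637, 0.0907]
tool_rot: [0.13, 0.992, -0.0, -0.0]
contact_force: [-0.7, -0.3, -1.7]
gripper_width: 0.136
```

Call:
jog_arm --motion '[[[0, 0, -0.003], 0, 1], [[0, 0, -0.006], 0, 1], [[0, 0, -0.009], 0, 1], [[0, 0, -0.012], 0, 1], [[0, 0, -0.015], 0, 1], [[0, 0, -0.018], 0, 1], [[0, 0, -0.021], 0, 1], [[0, 0, -0.023], 0, 1], [[0, 0, -0.024], 0, 1], [[0, 0, -0.024], 0, 1]]'

```text
time_s: 10.33
tcp_pos: [0.5508, 0.0637, 0.067]
tool_rot: [0.13, 0.992, -0.0, -0.0]
contact_force: [-0.7, 0.2, -3.4]
gripper_width: 0.13
```

Call:
jog_arm --motion '[[[0, 0, -0.001], 0, 1], [[0, 0, -0.002], 0, 1], [[0, 0, -0.003], 0, 1], [[0, 0, -0.004], 0, 1], [[0, 0, -0.0045], 0, 1], [[0, 0, -0.005], 0, 1], [[0, 0, -0.005], 0, 1], [[0, 0, -0.005], 0, 1]]'

```text
time_s: 11.0
tcp_pos: [0.5509, 0.0636, 0.0622]
tool_rot: [0.13, 0.992, -0.0, 0.0]
contact_force: [-0.1, 0.1, -2.5]
gripper_width: 0.129
```

Call:
jog_arm --motion '[[[0, 0, -0.0003], 0, 1], [[0, 0, -0.0006], 0, 1], [[0, 0, -0.0009], 0, 1], [[0, 0, -0.0009], 0, 1], [[0, 0, -0.0009], 0, 1]]'

```text
time_s: 11.42
tcp_pos: [0.5508, 0.0637, 0.0613]
tool_rot: [0.13, 0.992, -0.0, -0.0]
contact_force: [-0.6, 0.1, -2.5]
gripper_width: 0.133
```

Call:
jog_arm --motion '[[[0, 0, -0.0003], 0, 1], [[0, 0, -0.0006], 0, 1], [[0, 0, -0.0009], 0, 1], [[0, 0, -0.0009], 0, 1]]'

```text
time_s: 11.75
tcp_pos: [0.5509, 0.0637, 0.0613]
tool_rot: [0.13, 0.992, -0.0, 0.0]
contact_force: [-5.9, -1.1, 10.4]
gripper_width: 0.132
```

The insert touched down at the height where I gripped it (0.0613 m), pressing with about 10 N. I'll open the gripper and then retreat straight up.

Call:
jog_arm --motion '[[[0, 0, 0.0004], 0, 0.6], [[0, 0, 0.0004], 0, 0.2], [[0, 0, 0.0004], 0, -1], [[0, 0, 0.0004], 0, -1], [[0, 0, 0.0004], 0, -1], [[0, 0, 0.0004], 0, -1], [[0, 0, 0.0004], 0, -1], [[0, 0, 0.0004], 0, -1], [[0, 0, 0.0004], 0, -1], [[0, 0, 0.0004], 0, -1]]'

```text
time_s: 12.58
tcp_pos: [0.5508, 0.0637, 0.0608]
tool_rot: [0.13, 0.992, -0.0, -0.0]
contact_force: [-0.2, 0.6, -1.3]
gripper_width: 0.999
```

Call:
jog_arm --motion '[[[0, 0, 0.01], 0, -1], [[0, 0, 0.03], 0, -1], [[0, 0, 0.06], 0, -1], [[0, 0, 0.09], 0, -1], [[0, 0, 0.12], 0, -1], [[0, 0, 0.15], 0, -1], [[0, 0, 0.18], 0, -1], [[0, 0, 0.2], 0, -1], [[0, 0, 0.2], 0, -1], [[0, 0, 0.2], 0, -1]]'

```text
time_s: 13.42
tcp_pos: [0.551, 0.0637, 0.2622]
tool_rot: [0.13, 0.992, 0.0, 0.001]
contact_force: [0.8, 0.9, -1.2]
gripper_width: 1.002
```

```bash
python3 - <<'E'
from h import *
s=get_state();print(s["tcp_pos"],s["contact_force"],s["time_s"])
a=capture("wrist");b=capture("scene");d=capture("side")
o=np.zeros((600,800,3),np.uint8)
o[:350]=cv2.convertScaleAbs(cv2.resize(a["color"][95:270,80:480],(800,350),interpolation=cv2.INTER_CUBIC),alpha=1.4)
o[350:,:400]=cv2.resize(b["color"][170:270,240:400],(400,250),interpolation=cv2.INTER_CUBIC)
o[350:,400:]=cv2.resize(d["color"][185:285,190:350],(400,250),interpolation=cv2.INTER_CUBIC)
cv2.imwrite("pics/w5.png",o)
for q in ("lidbox","pot"):
    for p in (b,d): print(q,[np.round(np.array(r["centre"])*[420,560]) for r in look_for(q,p)])
E
```

```text
[0.55101888 0.06372516 0.26222029] [ 0.78767489  0.85922684 -1.23218228] 13.4167
lidbox [array([309., 417.])]
lidbox [array([324., 207.])]
pot [array([208., 445.])]
pot [array([328., 331.])]
```

View pics/w5.png

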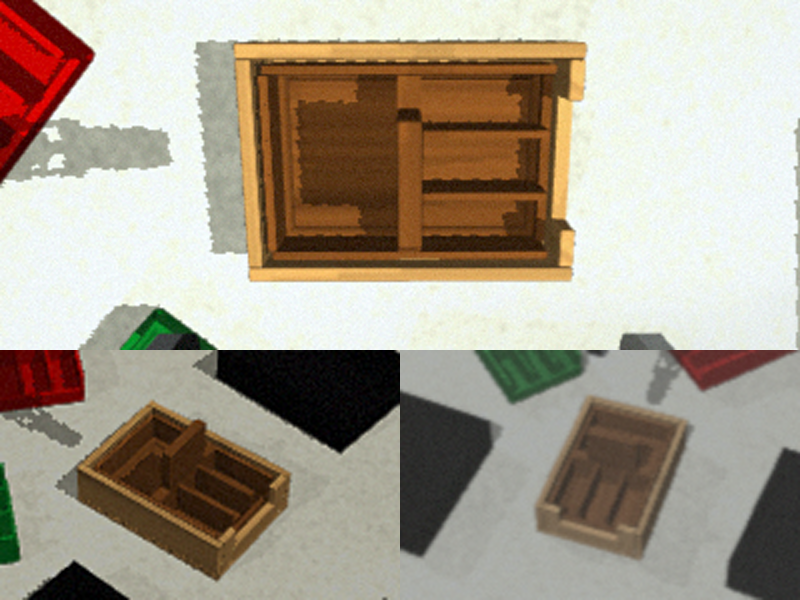

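The insert sits level and fully down inside the caddy. Its three slots, at (485,160) in the wrist view, are now at the notched end (575,160). The bystanders haven't moved and the arm is clear, so I'll hand it in.

```bash
python3 -c "from bench import *; print(finish_job())"
```

```text
the job is handed in; nothing more can be done
None
```

The bamboo insert is turned round and back in the caddy, with its three-slot end at the notched end, and the job is handed in. I gripped it by the handle board, lifted it straight out, turned it 180°, lowered it slowly and let go only after it touched the floor.

- **Seating:** it touched down at a TCP height of 0.0613 m, against 0.0614 m when I first gripped it, with about 10 N of contact force. The last pictures from all three cameras show it level, fully down and clear of the walls.
- **Bystanders:** the lid box and pot show up where they were, within the networks' 2-pixel scatter. I did not touch the coloured or black look-alikes.
- **Time and arm:** the job took about 13.5 s of the 38 s allowed. The gripper ended open, about 0.2 m above the insert, touching nothing.
- **Disagreements:** the only ones were small. The first two-camera fit differed from the close-up by about 1.5 mm. Just before lowering, the insert and caddy differed by about 0.5 mm and 0.3°, within the 3 mm clearance. No check failed.

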